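# Snap a battery pack into the rotary charging stand

### The arm

A 6-joint arm with a two-finger parallel gripper is mounted at the origin on the work surface. World frame = base frame: x ahead of the robot, y to its left, z up, the work surface at z = 0. Lengths are in m, angles in rad, forces in N, time in s.
With the tool pointing down it reaches from about 0.35 to 0.875 m from the base axis. Payload 4.2 kg.
Tool frame: the origin (TCP) lies midway between the tips of the shut fingers; the grasp point (between the pads) lies 19 mm behind it; z points along the fingers, y is the line along which they close (so a half turn about z gives the same grasp; the last joint's range is limited). The gripper opens to 87 mm and grips with 3 to 60 N. Pads are 19 mm wide; open, the fingers measure 117 mm over their backs; the gripper's body (75 mm by 190 mm) begins 51 mm behind the grasp point.
Start: joints at [1.372, 0.385, 0.008, 0, -1.194, -0.259], TCP at [0.276, 0.561, 0.223] pointing down, gripper open.
Joint ranges: [-3.14, 3.14], [-1.21, 2.06], [-1.07, 1.41], [-3.16, 2.05], [-2.99, -0.16], [-3.1, 3.1]. Speed limits (rad/s): [2.79, 2.79, 3.14, 3.14, 3.14, 3.14].

### API

Orientations are given as a unit quaternion [w, x, y, z].
In Python, from workcell import bot gives the robot as it stands.
- The arm moves only by the tool step_arm, never from a script. Its argument "motion" is a list of rows, each an object of numbers: "x", "y", "z": the shift along the world's x, y, z each as a share of 4 cm, from -1 to 1; "rx", "ry", "rz": the turn, a rotation vector about the world's x, y, z each as a share of 10 degrees, from -1 to 1; "claw": the gripper command: -1 is fully open, 1 is shut, values between are in proportion. A call has exactly 10 rows; each row shifts and turns the commanded pose from where the row before left it; what a row does not reach is not made up. A row lasts 1/8 s, in which the tool goes at most 62.5 mm and 10.7 degrees, less where a joint would pass 70% of its speed; a pose out of reach is approached as far as the arm can. A call with a number of a shift or a turn outside -1 to 1 is refused whole. A call with a gripper value outside its range is refused whole. The fingers move at their own pace and stop on an object; the grip force is fixed at half the most. Time passes only in rows, so rows that do not move let the fingers close, or fill a call up. It gives the time, the measured TCP pose, the force, the opening and the grip force at its end, in the units of the state.
- bot.observe(): the state, without advancing time (a new reading comes with each control period).
- bot.grab_frame(name): name is "side" or "top"; returns (picture, depth): 384x512x3 uint8, red, green, blue; 384x512 float32, m along the optical axis (not along the pixel's ray), 0 where there is no reading.
- bot.get_calibration(name): a dict with "mtx" (3x3 intrinsics, pixels), "R" (3x3) and "t" (3): a world point X has camera coordinates R X + t. Camera axes: x right, y down, z forward; pixel columns grow to the right and rows downward; lengths in m; the calibration is good to about 2 mm. A picture is of the moment at which its call begins. get_calibration takes no time and is no camera call.
- bot.sign_off(): hands the job in; it is judged then, once.
The state is a dict: "t": time; "q": joint angles; "joint_velocities": joint speeds; "effort": joint torques, N m; "eef_pos": TCP position; "orientation": TCP orientation; "force": force on the tool from outside, world axes, zero at the start; "moment": the same for the moment, N m; "opening": finger opening in m; "finger_force": force on a finger pad.
Only numpy, scipy, OpenCV 4.12 (cv2) and the standard library are available. Lean on these libraries where they do the work, as an engineer would, in place of code of your own. Each camera call takes 0.05 s, during which the arm holds its last target. There are 200 camera calls.

### The job

Turn the rotary charging stand by its upright post until its empty bay clicks into place at the charging column. Then press the loose battery pack into that bay until it snaps fully home, and keep pressing it down firmly (about 15 N): finish while still holding it pressed. Leave the hair dryer, the basket and the bottle where they are.

Things in the scene. Friction and masses are not known exactly. Their poses are not given: they have to be found in the camera images.
- stand: Fixed round base (black, radius 150, 20 high) of the rotary charging stand. Origin on the turntable's axis, at bench level; z up. On it turns an aluminium turntable (radius 145, top face 38 above the bench) with two bays across from each other, centred 85 from the axis: one holds a fixed pack like the loose one (top 114 above the bench, part of the stand), one is empty.
- column_top (a point): Top centre of the charging column: fixed grey block 75 x 30, 119 high, outside the turntable's rim at the stand's +y, 188 from the axis. A smaller block at the stand's +x (50 wide, 36 high, out to 192 from the axis) carries the sprung steel detent roller.
- turntable (a joint): Turntable angle, rad, counter-clockwise from above. At 0 the empty bay is at the column. Starts at 0.8 to 1.6, so turn it clockwise. Turns lightly (1 N at the post) to 0.14, where the first of two steel lobes on the rim meets the detent roller (about 7 N at the post); past 0.07 the detent pulls it to 0 and holds. It can be turned too far (stops at -0.6 and 2.2).
- post_top (a point): Top centre of the upright round steel post (diameter 18, 55 tall, top 93 above the bench) fixed on the turntable, 120 from its axis, a quarter turn counter-clockwise from the empty bay: at joint angle q it lies in the stand's -x direction turned by q. 35 or more free all round; grip it or loosely enclose it with the fingers from above and lead it round the axis.
- bay: The empty bay. Origin: centre of its floor's upper face, 42 above the bench, where a seated pack's underside rests. x along its long side (tangential), y across (radial), z up. Side walls 59 apart across y, with flared lips, rise 22 above the floor; end housings 96 apart along x rise 33. The pack goes in from above, its x along the bay's x, either way round.
- snap (a point): Midway between the bay's two sprung white rollers (one at each x end, radius 5, tips 82 apart, 20.7 up). The pack's ribs meet them when its underside is about 17 above the floor; the push needed rises to about 11 N (15 with its weight), then drops suddenly at about 9 above it, and the pack snaps onto the floor, a sprung pad that sinks by up to 3 (from 6 N, at its stop at 15 N).
- pack: Loose battery pack: grey upright block 79 (x) x 56 (y) x 72 tall, 0.3 to 0.5 kg, same either way round, standing on the bench. Origin: centre of its underside, z up. A rounded rib (radius 5, centre 12 up) at each x end makes it 90 long there. Grip it across the 56; once home the bay's walls hide its lowest 22, so keep the fingertips 27 or more above its underside.
- dryer: Yellow hair dryer lying on the bench: barrel 175 long, 80 thick, handle 36 wide reaching 145 sideways. Origin on the bench under the barrel. Bystander.
- basket: Light blue open basket 140 x 220 x 60. Origin: centre of its underside. Bystander.
- glue: White bottle, diameter 56, 130 tall. Origin: centre of its underside. Bystander.
Things that resemble listed ones, but are neither listed nor needed, are in the scene too. What is shaped like the pack but brown is not meant.

How it is judged:
On the way, in this order (a step that is already met when the one before it is completed fails the run):
1. the turntable rests in its detent with the empty bay at the charging column (value of joint turntable between -0.05 and 0.05 rad and velocity of joint turntable between -0.05 and 0.05 rad/s), for 0.2 s.
2. the pack has snapped past the rollers onto the floor of the bay (z of pack in the frame of bay below 0.004 m and horizontal distance between pack and bay below 0.006 m), for 0.2 s.
At the end, for the whole second after the job is handed in: Turntable in its detent (within 0.06 rad of 0); pack home in the empty bay (underside within 4 mm of the floor, centred within 6 mm, upright) and still; fingers on it, pressing so that it bears on the bay's floor with over 8 N (its weight alone gives 3 to 5 N) through the last second (all of step 2 and value of joint turntable between -0.06 and 0.06 rad and z of pack in the frame of bay above -0.004 m and angle between pack's own z axis and vertical below 0.06 rad and angle between the x axis of pack and the x axis of bay, either way round below 0.1 rad and contact force between pack and bay above 8 N and contact force between the fingers and pack above 2 N and linear speed of pack below 0.02 m/s); the arm keeps its last pose, push and grip.
It fails at once if the hair dryer is moved (distance of dryer from where it was at the start of the episode above 0.04 m).
It fails at once if the basket is moved (distance of basket from where it was at the start of the episode above 0.04 m).
It fails at once if the bottle is moved or knocked over (distance of glue from where it was at the start of the episode above 0.04 m).
It also fails if it takes over 64 s, if anything falls off the work surface, if the arm or the gripper's body presses on something with over 40 N, if the wrist force passes 120 N, or if a joint passes its speed limit or range.

## Working session

There is one attempt and no reset: what is moved stays moved. The work goes in short steps, Python scripts to look and compute and a tool call to move; the robot and the scene stay as the last step left them, time stands still between calls to the robot, and variables do not carry over. Pictures are saved under pics/ and viewed, at most 10 in all, crops included, and the job is handed in when it is done.

Besides the shell and the picture viewer there is one more tool, called after "Request:" by a JSON object that holds its "op" and its "data", one argument or row to a line. step_arm: Moves the arm, as the interface text tells. Its arguments: {"type":"object","properties":{"motion":{"type":"array","items":{"type":"object","properties":{"x":{"type":"number","minimum":-1,"maximum":1},"y":{"type":"number","minimum":-1,"maximum":1},"z":{"type":"number","minimum":-1,"maximum":1},"rx":{"type":"number","minimum":-1,"maximum":1},"ry":{"type":"number","minimum":-1,"maximum":1},"rz":{"type":"number","minimum":-1,"maximum":1},"claw":{"type":"number"}}}}},"required":["motion"]}

```bash
mkdir -p pics
cat > h.py <<'E'
import numpy as np, cv2
from workcell import bot
def grab(n):
    p,d=bot.grab_frame(n); c=bot.get_calibration(n); return p,d,c
def world(d,c):
    K=np.array(c["mtx"]);R=np.array(c["R"]);t=np.array(c["t"])
    v,u=np.indices(d.shape)
    P=np.stack([(u-K[0,2])/K[0,0]*d,(v-K[1,2])/K[1,1]*d,d],-1)
    W=(P-t)@R; W[d<=0]=np.nan
    return W
def save(p,f): cv2.imwrite("pics/"+f,cv2.cvtColor(p,cv2.COLOR_RGB2BGR))
E
python3 - <<'E'
from h import *
for n in("top","side"):
    p,d,c=grab(n); np.savez(n+"0.npz",p=p,d=d,W=world(d,c)); save(p,n+"0.png")
    print(n,-np.array(c["R"]).T@c["t"],(d>0).mean())
o=bot.observe();print(o)
E
```

```text
top [ 0.33274411 -0.03726888  1.35976401] 0.9961039225260416
side [-0.19022027 -0.99639966  0.95459753] 0.9762013753255209
{'t': 0.1, 'q': array([ 1.37161067e+00,  3.85504964e-01,  6.76418906e-03, -4.22367152e-04,
       -1.19400049e+00, -2.58592896e-01]), 'joint_velocities': array([ 0.00082135, -0.00246286,  0.00501352,  0.00139786, -0.00038518,
        0.00167296]), 'effort': array([ 8.20010591e-04, -3.91690028e+01,  1.87935930e+01,  4.23185930e+00,
        1.34727691e-02, -7.43927876e-05]), 'eef_pos': array([0.27597808, 0.56017174, 0.22155625]), 'orientation': array([ 9.77870487e-04,  9.73900859e-01, -2.26971657e-01, -1.67324829e-04]), 'force': array([-0.20690726, -0.13310206, -0.27019201]), 'moment': array([ 0.04087788, -0.01088972, -0.00133962]), 'finger_force': 0.0, 'opening': 0.08691387359183972}
```

View pics/top0.png

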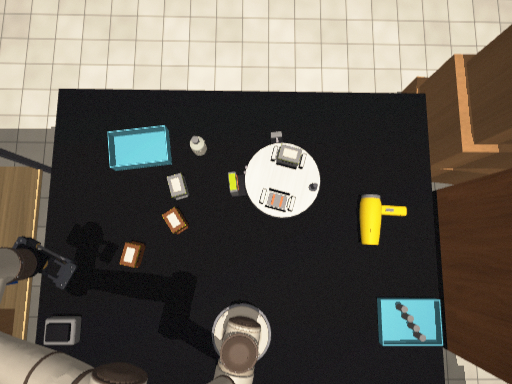

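View pics/side0.png

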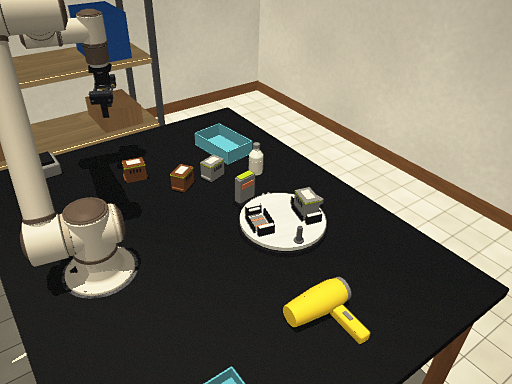

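The top view shows the turntable centre near (283,180), column (233,183), detent block (277,135), post (313,187), empty bay (278,200), fixed pack (290,155), loose grey pack (177,186), and bottle (198,146). The brown packs at (175,220) and (131,255) are decoys. The side view agrees.

Run:
```python
from h import *
Z=np.load("top0.npz");W=Z["W"];p=Z["p"].astype(int);z=W[...,2]
hsv=cv2.cvtColor(Z["p"],cv2.COLOR_RGB2HSV).astype(int)
def reg(u0,u1,v0,v1):
    m=np.zeros(z.shape,bool);m[v0:v1,u0:u1]=1;return m
def rep(n,m):
    m=m.astype(np.uint8);k,l,s,c=cv2.connectedComponentsWithStats(m);i=1+np.argmax(s[1:,4]);m=l==i
    q=W[m];r=cv2.minAreaRect(q[:,:2].astype(np.float32)*1000);print(n,m.sum(),"med",np.median(q,0).round(4),"rect",np.round(r[0],1),np.round(r[1],1),round(r[2],1));return q
# turntable disc: top at 38mm
q=rep("disc",reg(235,330,130,225)&(abs(z-.038)<.006)&(p.min(-1)>120))
h=cv2.convexHull(q[:,:2].astype(np.float32)*1000)
print("circle",cv2.minEnclosingCircle(h),cv2.fitEllipse(h))
rep("post",reg(300,325,175,200)&(z>.08))
rep("column",reg(222,244,165,200)&(z>.105))
rep("fixed",reg(270,310,140,170)&(z>.100))
rep("pack",reg(160,192,168,204)&(z>.06))
rep("glue",reg(185,212,130,160)&(z>.06))
rep("detent",reg(265,290,125,143)&(z>.025)&(z<.045))
rep("bay walls",reg(255,300,185,217)&(z>.055))
rep("basket",reg(100,180,115,175)&(z>.05))
```

```text
disc 3217 med [ 0.5644 -0.1395  0.038 ] rect [ 571.4 -151.3] [282.9 287. ] 45.1
circle ((572.0498657226562, -147.5487060546875), 147.46495056152344) ((571.3642578125, -150.32217407226562), (286.7107238769531, 289.1521911621094), 168.01486206054688)
post 21 med [ 0.5381 -0.2676  0.0915] rect [ 540.4 -266.6] [15.8 15.4] 43.5
column 169 med [0.5454 0.0353 0.1172] rect [546.6  34.9] [74.3 29.5] 7.2
fixed 340 med [ 0.6516 -0.171   0.1136] rect [ 652.4 -172.6] [80.1 57.6] 74.9
pack 333 med [0.5402 0.2447 0.072 ] rect [541.1 246.5] [80.4 57.6] 16.9
glue 188 med [0.6891 0.1672 0.0926] rect [693.3 170. ] [46.2 54.6] 31.1
detent 79 med [ 0.7471 -0.1286  0.0355] rect [ 739.9 -130.9] [42.8 43. ] 13.9
bay walls 86 med [ 0.4747 -0.1809  0.0703] rect [ 475.7 -180.2] [21.4 56.7] 75.9
basket 319 med [0.6873 0.4072 0.0581] rect [689.7 399.6] [142. 222.] 7.6
```

Request:
{"op": "step_arm", "data": {
  "motion": [
    {"x": 0.275,"y": -0.86,"rz": -0.33,"claw": 0.15},
    {"x": 0.275,"y": -0.86,"rz": -0.33,"claw": 0.15},
    {"x": 0.275,"y": -0.86,"rz": -0.33,"claw": 0.15},
    {"x": 0.275,"y": -0.86,"rz": -0.33,"claw": 0.15},
    {"x": 0.275,"y": -0.86,"rz": -0.33,"claw": 0.15},
    {"x": 0.275,"y": -0.86,"rz": -0.33,"claw": 0.15},
    {"x": 0.275,"y": -0.86,"rz": -0.33,"claw": 0.15},
    {"x": 0.275,"y": -0.86,"rz": -0.33,"claw": 0.15},
    {"x": 0.275,"y": -0.86,"rz": -0.33,"claw": 0.15},
    {"x": 0.275,"y": -0.86,"rz": -0.33,"claw": 0.15}
  ]
}}

```text
$.motion[0]: bad value
```

Request:
{"op": "step_arm", "data": {
  "motion": [
    {"x": 0.275,"y": -0.86,"rz": -0.33,"claw": 0.15},
    {"x": 0.275,"y": -0.86,"rz": -0.33,"claw": 0.15},
    {"x": 0.275,"y": -0.86,"rz": -0.33,"claw": 0.15},
    {"x": 0.275,"y": -0.86,"rz": -0.33,"claw": 0.15},
    {"x": 0.275,"y": -0.86,"rz": -0.33,"claw": 0.15},
    {"x": 0.275,"y": -0.86,"rz": -0.33,"claw": 0.15},
    {"x": 0.275,"y": -0.86,"rz": -0.33,"claw": 0.15},
    {"x": 0.275,"y": -0.86,"rz": -0.33,"claw": 0.15},
    {"x": 0.275,"y": -0.86,"rz": -0.33,"claw": 0.15},
    {"x": 0.275,"y": -0.86,"rz": -0.33,"claw": 0.15}
  ]
}}

```text
$.motion[0]: bad value
```

Request:
{"op": "step_arm", "data": {
  "motion": [
    {"x": 0.275,"y": -0.86,"rz": -0.33,"claw": 0.15},
    {"x": 0.275,"y": -0.86,"rz": -0.33,"claw": 0.15},
    {"x": 0.275,"y": -0.86,"rz": -0.33,"claw": 0.15},
    {"x": 0.275,"y": -0.86,"rz": -0.33,"claw": 0.15},
    {"z": -0.5,"claw": 0.15},
    {"z": -0.5,"claw": 0.15},
    {"z": -0.5,"claw": 0.15},
    {"claw": 0.15},
    {"claw": 0.15},
    {"claw": 0.15}
  ]
}}

```text
$.motion[0]: bad value
```

Request:
{"op": "step_arm", "data": {
  "motion": [
    {"x": 0.275,"y": -0.86,"z": 0,"rx": 0,"ry": 0,"rz": -0.33,"claw": 0.15},
    {"x": 0.275,"y": -0.86,"z": 0,"rx": 0,"ry": 0,"rz": -0.33,"claw": 0.15},
    {"x": 0.275,"y": -0.86,"z": 0,"rx": 0,"ry": 0,"rz": -0.33,"claw": 0.15},
    {"x": 0.275,"y": -0.86,"z": 0,"rx": 0,"ry": 0,"rz": -0.33,"claw": 0.15},
    {"x": 0.275,"y": -0.86,"z": 0,"rx": 0,"ry": 0,"rz": -0.33,"claw": 0.15},
    {"x": 0.275,"y": -0.86,"z": 0,"rx": 0,"ry": 0,"rz": -0.33,"claw": 0.15},
    {"x": 0.275,"y": -0.86,"z": 0,"rx": 0,"ry": 0,"rz": -0.33,"claw": 0.15},
    {"x": 0.275,"y": -0.86,"z": 0,"rx": 0,"ry": 0,"rz": -0.33,"claw": 0.15},
    {"x": 0.275,"y": -0.86,"z": 0,"rx": 0,"ry": 0,"rz": -0.33,"claw": 0.15},
    {"x": 0.275,"y": -0.86,"z": 0,"rx": 0,"ry": 0,"rz": -0.33,"claw": 0.15}
  ]
}}

```text
t: 1.35
eef_pos: [0.3861, 0.2153, 0.2223]
orientation: [0.0, 0.869, -0.495, -0.0]
force: [0.8, 0.4, 0.1]
opening: 0.0375
finger_force: 0.0
```

Request:
{"op": "step_arm", "data": {
  "motion": [
    {"x": 0.275,"y": -0.86,"z": 0,"rx": 0,"ry": 0,"rz": -0.33,"claw": 0.15},
    {"x": 0.275,"y": -0.86,"z": 0,"rx": 0,"ry": 0,"rz": -0.33,"claw": 0.15},
    {"x": 0.275,"y": -0.86,"z": 0,"rx": 0,"ry": 0,"rz": -0.33,"claw": 0.15},
    {"x": 0.275,"y": -0.86,"z": 0,"rx": 0,"ry": 0,"rz": -0.33,"claw": 0.15},
    {"x": 0.275,"y": -0.86,"z": 0,"rx": 0,"ry": 0,"rz": -0.33,"claw": 0.15},
    {"x": 0.275,"y": -0.86,"z": 0,"rx": 0,"ry": 0,"rz": -0.33,"claw": 0.15},
    {"x": 0.275,"y": -0.86,"z": 0,"rx": 0,"ry": 0,"rz": -0.33,"claw": 0.15},
    {"x": 0.275,"y": -0.86,"z": 0,"rx": 0,"ry": 0,"rz": -0.33,"claw": 0.15},
    {"x": 0.275,"y": -0.86,"z": 0,"rx": 0,"ry": 0,"rz": -0.33,"claw": 0.15},
    {"x": 0.275,"y": -0.86,"z": 0,"rx": 0,"ry": 0,"rz": -0.33,"claw": 0.15}
  ]
}}

```text
t: 2.6
eef_pos: [0.4962, -0.1285, 0.2222]
orientation: [-0.0, -0.692, 0.721, 0.0]
force: [0.1, -0.3, -0.9]
opening: 0.0372
finger_force: 0.0
```

Request:
{"op": "step_arm", "data": {
  "motion": [
    {"x": 0.275,"y": -0.86,"z": 0,"rx": 0,"ry": 0,"rz": -0.33,"claw": 0.15},
    {"x": 0.275,"y": -0.86,"z": 0,"rx": 0,"ry": 0,"rz": -0.33,"claw": 0.15},
    {"x": 0.275,"y": -0.86,"z": 0,"rx": 0,"ry": 0,"rz": -0.33,"claw": 0.15},
    {"x": 0.275,"y": -0.86,"z": 0,"rx": 0,"ry": 0,"rz": -0.33,"claw": 0.15},
    {"x": 0,"y": 0,"z": -0.5,"rx": 0,"ry": 0,"rz": 0,"claw": 0.15},
    {"x": 0,"y": 0,"z": -0.5,"rx": 0,"ry": 0,"rz": 0,"claw": 0.15},
    {"x": 0,"y": 0,"z": -0.5,"rx": 0,"ry": 0,"rz": 0,"claw": 0.15},
    {"x": 0,"y": 0,"z": -0.5,"rx": 0,"ry": 0,"rz": 0,"claw": 0.15},
    {"x": 0,"y": 0,"z": 0,"rx": 0,"ry": 0,"rz": 0,"claw": 0.15},
    {"x": 0,"y": 0,"z": 0,"rx": 0,"ry": 0,"rz": 0,"claw": 0.15}
  ]
}}

```text
t: 3.85
eef_pos: [0.5406, -0.2651, 0.1432]
orientation: [0.0, -0.606, 0.796, -0.0]
force: [0.5, 0.5, 0.3]
opening: 0.0372
finger_force: 0.0
```

Request:
{"op": "step_arm", "data": {
  "motion": [
    {"x": 0,"y": 0,"z": -0.5,"rx": 0,"ry": 0,"rz": 0,"claw": 0.15},
    {"x": 0,"y": 0,"z": -0.5,"rx": 0,"ry": 0,"rz": 0,"claw": 0.15},
    {"x": 0,"y": 0,"z": -0.5,"rx": 0,"ry": 0,"rz": 0,"claw": 0.15},
    {"x": 0,"y": 0,"z": -0.5,"rx": 0,"ry": 0,"rz": 0,"claw": 0.15},
    {"x": 0,"y": 0,"z": -0.08,"rx": 0,"ry": 0,"rz": 0,"claw": 0.15},
    {"x": 0,"y": 0,"z": 0,"rx": 0,"ry": 0,"rz": 0,"claw": 0.15},
    {"x": 0,"y": 0,"z": 0,"rx": 0,"ry": 0,"rz": 0,"claw": 1},
    {"x": 0,"y": 0,"z": 0,"rx": 0,"ry": 0,"rz": 0,"claw": 1},
    {"x": 0,"y": 0,"z": 0,"rx": 0,"ry": 0,"rz": 0,"claw": 1},
    {"x": 0,"y": 0,"z": 0,"rx": 0,"ry": 0,"rz": 0,"claw": 1}
  ]
}}

```text
t: 5.1
eef_pos: [0.541, -0.2653, 0.0603]
orientation: [0.001, -0.606, 0.796, -0.001]
force: [0.9, -0.4, 4.8]
opening: 0.0173
finger_force: 30.0
```

Run:
```python
import numpy as np
a=np.deg2rad(np.linspace(255.0,187.4,21))
P=np.c_[np.cos(a),np.sin(a)]*120/40
print(np.diff(P,axis=0).round(3).tolist(), P[0]*40+[571.4,-150.9],P[-1]*40+[571.4,-150.9])
```

```text
[[-0.169, 0.051], [-0.166, 0.061], [-0.162, 0.07], [-0.158, 0.08], [-0.153, 0.089], [-0.147, 0.098], [-0.141, 0.106], [-0.135, 0.115], [-0.128, 0.122], [-0.12, 0.13], [-0.113, 0.137], [-0.104, 0.143], [-0.096, 0.149], [-0.087, 0.154], [-0.078, 0.159], [-0.068, 0.163], [-0.058, 0.167], [-0.048, 0.17], [-0.038, 0.173], [-0.028, 0.175]] [ 540.34171459 -266.81109915] [ 452.39946051 -166.35547159]
```

Request:
{"op": "step_arm", "data": {
  "motion": [
    {"x": -0.17,"y": 0.05,"z": 0,"rx": 0,"ry": 0,"rz": -0.34,"claw": 1},
    {"x": -0.165,"y": 0.06,"z": 0,"rx": 0,"ry": 0,"rz": -0.34,"claw": 1},
    {"x": -0.16,"y": 0.07,"z": 0,"rx": 0,"ry": 0,"rz": -0.34,"claw": 1},
    {"x": -0.16,"y": 0.08,"z": 0,"rx": 0,"ry": 0,"rz": -0.34,"claw": 1},
    {"x": -0.155,"y": 0.09,"z": 0,"rx": 0,"ry": 0,"rz": -0.34,"claw": 1},
    {"x": -0.145,"y": 0.1,"z": 0,"rx": 0,"ry": 0,"rz": -0.34,"claw": 1},
    {"x": -0.14,"y": 0.105,"z": 0,"rx": 0,"ry": 0,"rz": -0.34,"claw": 1},
    {"x": -0.135,"y": 0.115,"z": 0,"rx": 0,"ry": 0,"rz": -0.34,"claw": 1},
    {"x": -0.13,"y": 0.12,"z": 0,"rx": 0,"ry": 0,"rz": -0.34,"claw": 1},
    {"x": -0.12,"y": 0.13,"z": 0,"rx": 0,"ry": 0,"rz": -0.34,"claw": 1}
  ]
}}

```text
t: 6.35
eef_pos: [0.4841, -0.2276, 0.0604]
orientation: [0.003, -0.346, 0.938, -0.001]
force: [4.5, 3.8, 1.6]
opening: 0.0172
finger_force: 30.0
```

Request:
{"op": "step_arm", "data": {
  "motion": [
    {"x": -0.115,"y": 0.135,"z": 0,"rx": 0,"ry": 0,"rz": -0.34,"claw": 1},
    {"x": -0.105,"y": 0.145,"z": 0,"rx": 0,"ry": 0,"rz": -0.34,"claw": 1},
    {"x": -0.095,"y": 0.15,"z": 0,"rx": 0,"ry": 0,"rz": -0.34,"claw": 1},
    {"x": -0.085,"y": 0.155,"z": 0,"rx": 0,"ry": 0,"rz": -0.34,"claw": 1},
    {"x": -0.08,"y": 0.16,"z": 0,"rx": 0,"ry": 0,"rz": -0.34,"claw": 1},
    {"x": -0.07,"y": 0.165,"z": 0,"rx": 0,"ry": 0,"rz": -0.34,"claw": 1},
    {"x": -0.06,"y": 0.165,"z": 0,"rx": 0,"ry": 0,"rz": -0.34,"claw": 1},
    {"x": -0.05,"y": 0.17,"z": 0,"rx": 0,"ry": 0,"rz": -0.34,"claw": 1},
    {"x": -0.04,"y": 0.175,"z": 0,"rx": 0,"ry": 0,"rz": -0.34,"claw": 1},
    {"x": -0.03,"y": 0.175,"z": 0,"rx": 0,"ry": 0,"rz": -0.34,"claw": 1}
  ]
}}

```text
t: 7.6
eef_pos: [0.4576, -0.1643, 0.0604]
orientation: [0.006, -0.058, 0.998, -0.001]
force: [10.7, -6.2, -7.8]
opening: 0.017
finger_force: 30.0
```

Request:
{"op": "step_arm", "data": {
  "motion": [
    {"x": 0,"y": 0,"z": 0,"rx": 0,"ry": 0,"rz": 0,"claw": 1},
    {"x": 0,"y": 0,"z": 0,"rx": 0,"ry": 0,"rz": 0,"claw": 1},
    {"x": 0,"y": 0,"z": 0,"rx": 0,"ry": 0,"rz": 0,"claw": 1},
    {"x": 0,"y": 0,"z": 0,"rx": 0,"ry": 0,"rz": 0,"claw": 1},
    {"x": 0,"y": 0,"z": 0,"rx": 0,"ry": 0,"rz": 0,"claw": 1},
    {"x": 0,"y": 0,"z": 0,"rx": 0,"ry": 0,"rz": 0,"claw": 0.15},
    {"x": 0,"y": 0,"z": 0,"rx": 0,"ry": 0,"rz": 0,"claw": 0.15},
    {"x": 0,"y": 0,"z": 0,"rx": 0,"ry": 0,"rz": 0,"claw": 0.15},
    {"x": 0,"y": 0,"z": 0,"rx": 0,"ry": 0,"rz": 0,"claw": 0.15},
    {"x": 0,"y": 0,"z": 0,"rx": 0,"ry": 0,"rz": 0,"claw": 0.15}
  ]
}}

```text
t: 8.85
eef_pos: [0.4514, -0.1643, 0.0592]
orientation: [-0.0, -0.057, 0.998, 0.0]
force: [-0.4, 0.4, 0.7]
opening: 0.0367
finger_force: 0.0
```

Request:
{"op": "step_arm", "data": {
  "motion": [
    {"x": 0,"y": 0,"z": 0.5,"rx": 0,"ry": 0,"rz": 0,"claw": 0.15},
    {"x": 0,"y": 0,"z": 0.9,"rx": 0,"ry": 0,"rz": 0,"claw": 0.15},
    {"x": 0,"y": 0,"z": 0.9,"rx": 0,"ry": 0,"rz": 0,"claw": 0},
    {"x": 0,"y": 0,"z": 0.9,"rx": 0,"ry": 0,"rz": 0,"claw": -1},
    {"x": 0,"y": 0,"z": 0.8,"rx": 0,"ry": 0,"rz": 0,"claw": -1},
    {"x": 0.2,"y": 0.8,"z": 0,"rx": 0,"ry": 0,"rz": 0.1,"claw": -1},
    {"x": 0.2,"y": 0.9,"z": 0,"rx": 0,"ry": 0,"rz": 0.1,"claw": -1},
    {"x": 0.2,"y": 0.9,"z": 0,"rx": 0,"ry": 0,"rz": 0.1,"claw": -1},
    {"x": 0.2,"y": 0.9,"z": 0,"rx": 0,"ry": 0,"rz": 0.1,"claw": -1},
    {"x": 0.2,"y": 0.9,"z": 0,"rx": 0,"ry": 0,"rz": 0.1,"claw": -1}
  ]
}}

```text
t: 10.1
eef_pos: [0.4916, 0.0128, 0.2193]
orientation: [-0.0, -0.101, 0.995, 0.0]
force: [-0.1, -0.9, -0.6]
opening: 0.087
finger_force: 0.0
```

Request:
{"op": "step_arm", "data": {
  "motion": [
    {"x": 0.2,"y": 0.9,"z": 0,"rx": 0,"ry": 0,"rz": 0.1,"claw": -1},
    {"x": 0.2,"y": 0.9,"z": 0,"rx": 0,"ry": 0,"rz": 0.1,"claw": -1},
    {"x": 0.2,"y": 0.9,"z": 0,"rx": 0,"ry": 0,"rz": 0.1,"claw": -1},
    {"x": 0.2,"y": 0.9,"z": 0,"rx": 0,"ry": 0,"rz": 0.1,"claw": -1},
    {"x": 0.2,"y": 0.9,"z": 0,"rx": 0,"ry": 0,"rz": 0.1,"claw": -1},
    {"x": 0.24,"y": 0.9,"z": 0,"rx": 0,"ry": 0,"rz": 0.03,"claw": -1},
    {"x": 0,"y": 0.47,"z": 0,"rx": 0,"ry": 0,"rz": 0,"claw": -1},
    {"x": 0,"y": 0,"z": 0,"rx": 0,"ry": 0,"rz": 0,"claw": -1},
    {"x": 0,"y": 0,"z": 0,"rx": 0,"ry": 0,"rz": 0,"claw": -1},
    {"x": 0,"y": 0,"z": 0,"rx": 0,"ry": 0,"rz": 0,"claw": -1}
  ]
}}

```text
t: 11.35
eef_pos: [0.5413, 0.2454, 0.2196]
orientation: [0.0, -0.146, 0.989, 0.0]
force: [-0.3, -0.2, 0.5]
opening: 0.0869
finger_force: 0.0
```

Run:
```python
from h import *
p,d,c=grab("top");W=world(d,c);z=W[...,2];save(p,"top1.png");np.savez("top1.npz",p=p,d=d,W=W)
def rep(n,u0,u1,v0,v1,m):
    r=np.zeros(z.shape,np.uint8);r[v0:v1,u0:u1]=1;m=r*m.astype(np.uint8)
    k,l,s,cc=cv2.connectedComponentsWithStats(m);q=W[l==1+np.argmax(s[1:,4])]
    R=cv2.minAreaRect(q[:,:2].astype(np.float32)*1000);print(n,len(q),np.round(R[0],1),np.round(R[1],1),round(R[2],1))
rep("post",270,325,180,235,(z>.08)&(z<.1))
rep("fixed",290,330,150,210,(z>.1))
rep("column",222,244,160,205,(z>.105)&(z<.13))
o=bot.observe();print(o["t"],o["eef_pos"],o["orientation"],o["q"])
```

```text
post 20 [ 450.7 -165.9] [15.4 15. ] 45.1
fixed 345 [ 581.7 -235.2] [78.9 58. ] 8.1
column 169 [546.5  35.1] [74.7 29.5] 7.6
11.4 [0.54131686 0.24549922 0.21969515] [ 1.05182705e-04 -1.46168768e-01  9.89259661e-01  6.45570903e-05] [ 6.97977287e-01  3.34639320e-01 -7.50345002e-02  2.16952757e-07
 -1.16087568e+00 -1.97538504e+00]
```

View pics/top1.png

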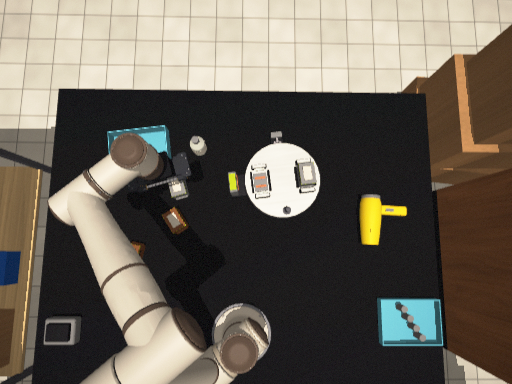

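The bay now sits beside the column: bay (261,181), post (287,210), fixed pack (307,175). The gripper is over the pack at (178,188).

Run:
```python
from h import *
W=np.load("top1.npz")["W"];z=W[...,2]
m=np.zeros(z.shape,bool);m[155:210,244:278]=1
for lo,hi in((.055,.09),(.068,.085),(.055,.067)):
    q=W[m&(z>lo)&(z<hi)][:,:2].astype(np.float32)*1000
    R=cv2.minAreaRect(q);print(lo,len(q),np.round(R[0],1),np.round(R[1],1),round(R[2],1))
    a=np.deg2rad(7.6);e=np.array([[np.cos(a),np.sin(a)],[-np.sin(a),np.cos(a)]])
    l=(q-[559.9,-66.7])@e.T;print(np.percentile(l,[0,2,98,100],axis=0).round(1).tolist())
```

```text
0.055 247 [560.1 -66.9] [126.6  72.4] 7.6
[[-63.1, -36.4], [-62.5, -35.9], [61.2, 35.2], [63.4, 36.0]]
0.068 125 [559.2 -66.1] [127.3  62.2] 2.7
[[-62.6, -32.8], [-62.0, -25.8], [61.4, 25.3], [63.0, 33.8]]
0.055 110 [560.1 -66.9] [126.6  72.4] 7.6
[[-63.1, -36.4], [-62.6, -36.3], [56.5, 35.5], [63.4, 36.0]]
```

Request:
{"op": "step_arm", "data": {
  "motion": [
    {"x": 0,"y": 0.02,"z": -0.5,"rx": 0,"ry": 0,"rz": 0,"claw": -1},
    {"x": 0,"y": 0,"z": -0.9,"rx": 0,"ry": 0,"rz": 0,"claw": -1},
    {"x": 0,"y": 0,"z": -0.9,"rx": 0,"ry": 0,"rz": 0,"claw": -1},
    {"x": 0,"y": 0,"z": -0.9,"rx": 0,"ry": 0,"rz": 0,"claw": -1},
    {"x": 0,"y": 0,"z": -0.6,"rx": 0,"ry": 0,"rz": 0,"claw": -1},
    {"x": 0,"y": 0,"z": -0.5,"rx": 0,"ry": 0,"rz": 0,"claw": -1},
    {"x": 0,"y": 0,"z": -0.4,"rx": 0,"ry": 0,"rz": 0,"claw": -1},
    {"x": 0,"y": 0,"z": 0,"rx": 0,"ry": 0,"rz": 0,"claw": -1},
    {"x": 0,"y": 0,"z": 0,"rx": 0,"ry": 0,"rz": 0,"claw": -1},
    {"x": 0,"y": 0,"z": 0,"rx": 0,"ry": 0,"rz": 0,"claw": -1}
  ]
}}

```text
t: 12.65
eef_pos: [0.542, 0.2476, 0.0324]
orientation: [0.001, -0.147, 0.989, 0.0]
force: [0.0, 0.1, 0.1]
opening: 0.0872
finger_force: 0.0
```

Request:
{"op": "step_arm", "data": {
  "motion": [
    {"x": 0,"y": 0,"z": 0,"rx": 0,"ry": 0,"rz": 0,"claw": 1},
    {"x": 0,"y": 0,"z": 0,"rx": 0,"ry": 0,"rz": 0,"claw": 1},
    {"x": 0,"y": 0,"z": 0,"rx": 0,"ry": 0,"rz": 0,"claw": 1},
    {"x": 0,"y": 0,"z": 0,"rx": 0,"ry": 0,"rz": 0,"claw": 1},
    {"x": 0,"y": 0,"z": 0.4,"rx": 0,"ry": 0,"rz": 0,"claw": 1},
    {"x": 0,"y": 0,"z": 0.8,"rx": 0,"ry": 0,"rz": 0,"claw": 1},
    {"x": 0,"y": 0,"z": 0.9,"rx": 0,"ry": 0,"rz": 0,"claw": 1},
    {"x": 0,"y": 0,"z": 0.9,"rx": 0,"ry": 0,"rz": 0,"claw": 1},
    {"x": 0,"y": 0,"z": 0.8,"rx": 0,"ry": 0,"rz": 0,"claw": 1},
    {"x": 0,"y": 0,"z": 0,"rx": 0,"ry": 0,"rz": 0,"claw": 1}
  ]
}}

```text
t: 13.9
eef_pos: [0.5426, 0.2483, 0.1867]
orientation: [0.003, -0.147, 0.989, 0.002]
force: [-0.2, -0.4, -3.6]
opening: 0.0558
finger_force: 30.0
```

Request:
{"op": "step_arm", "data": {
  "motion": [
    {"x": 0,"y": -0.4,"z": 0,"rx": 0,"ry": 0,"rz": 0,"claw": 1},
    {"x": 0.05,"y": -0.85,"z": 0,"rx": 0,"ry": 0,"rz": -0.1,"claw": 1},
    {"x": 0.05,"y": -0.9,"z": 0,"rx": 0,"ry": 0,"rz": -0.1,"claw": 1},
    {"x": 0.05,"y": -0.9,"z": 0,"rx": 0,"ry": 0,"rz": -0.1,"claw": 1},
    {"x": 0.05,"y": -0.9,"z": 0,"rx": 0,"ry": 0,"rz": -0.1,"claw": 1},
    {"x": 0.05,"y": -0.9,"z": 0,"rx": 0,"ry": 0,"rz": -0.1,"claw": 1},
    {"x": 0.05,"y": -0.9,"z": 0,"rx": 0,"ry": 0,"rz": -0.1,"claw": 1},
    {"x": 0.05,"y": -0.9,"z": 0,"rx": 0,"ry": 0,"rz": -0.1,"claw": 1},
    {"x": 0.05,"y": -0.8,"z": 0,"rx": 0,"ry": 0,"rz": -0.1,"claw": 1},
    {"x": 0.08,"y": -0.41,"z": 0,"rx": 0,"ry": 0,"rz": -0.13,"claw": 1}
  ]
}}

```text
t: 15.15
eef_pos: [0.5588, -0.0693, 0.1814]
orientation: [-0.002, -0.064, 0.998, 0.0]
force: [-0.3, 0.4, -3.6]
opening: 0.0558
finger_force: 30.0
```

Run:
```python
from h import *
for i in range(4): p,d,c=grab("side")
save(cv2.resize(p[100:300,180:400],None,fx=2.7,fy=2.7),"side1.png")
o=bot.observe();print(o["t"],o["eef_pos"],o["orientation"],o["force"],o["opening"])
```

```text
15.35 [ 0.56004207 -0.0672235   0.18238324] [-9.17688315e-04 -6.57075323e-02  9.97838492e-01  1.51100843e-04] [-0.18558025  0.13208821 -3.60403567] 0.05604272963265149
```

View pics/side1.png

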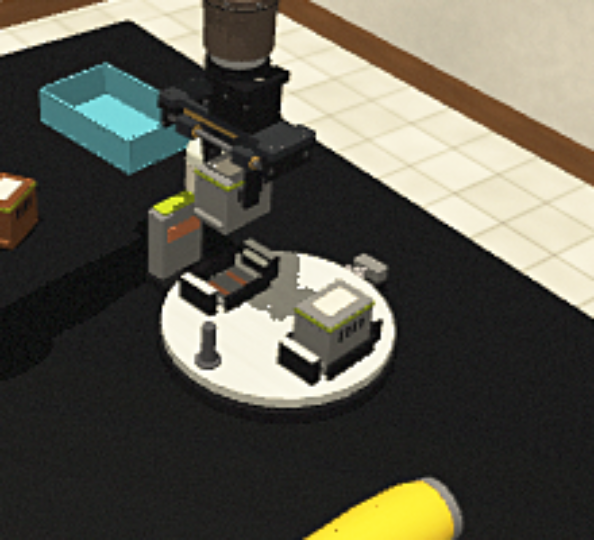

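The pack hangs upright above the bay (crop 230,200 over 230,280), clear of the column.

Request:
{"op": "step_arm", "data": {
  "motion": [
    {"x": 0.03,"y": 0.01,"z": -0.4,"rx": 0,"ry": 0,"rz": 0,"claw": 1},
    {"x": 0,"y": 0,"z": -0.5,"rx": 0,"ry": 0,"rz": 0,"claw": 1},
    {"x": 0,"y": 0,"z": -0.5,"rx": 0,"ry": 0,"rz": 0,"claw": 1},
    {"x": 0,"y": 0,"z": -0.3,"rx": 0,"ry": 0,"rz": 0,"claw": 1},
    {"x": 0,"y": 0,"z": -0.2,"rx": 0,"ry": 0,"rz": 0,"claw": 1},
    {"x": 0,"y": 0,"z": -0.1,"rx": 0,"ry": 0,"rz": 0,"claw": 1},
    {"x": 0,"y": 0,"z": -0.1,"rx": 0,"ry": 0,"rz": 0,"claw": 1},
    {"x": 0,"y": 0,"z": 0,"rx": 0,"ry": 0,"rz": 0,"claw": 1},
    {"x": 0,"y": 0,"z": 0,"rx": 0,"ry": 0,"rz": 0,"claw": 1},
    {"x": 0,"y": 0,"z": 0,"rx": 0,"ry": 0,"rz": 0,"claw": 1}
  ]
}}

```text
t: 16.6
eef_pos: [0.562, -0.0668, 0.0997]
orientation: [0.0, -0.066, 0.998, 0.0]
force: [-0.5, -0.5, -3.7]
opening: 0.0556
finger_force: 30.0
```

Request:
{"op": "step_arm", "data": {
  "motion": [
    {"x": 0,"y": 0,"z": -0.05,"rx": 0,"ry": 0,"rz": 0,"claw": 1},
    {"x": 0,"y": 0,"z": -0.05,"rx": 0,"ry": 0,"rz": 0,"claw": 1},
    {"x": 0,"y": 0,"z": -0.05,"rx": 0,"ry": 0,"rz": 0,"claw": 1},
    {"x": 0,"y": 0,"z": -0.05,"rx": 0,"ry": 0,"rz": 0,"claw": 1},
    {"x": 0,"y": 0,"z": -0.05,"rx": 0,"ry": 0,"rz": 0,"claw": 1},
    {"x": 0,"y": 0,"z": -0.025,"rx": 0,"ry": 0,"rz": 0,"claw": 1},
    {"x": 0,"y": 0,"z": -0.025,"rx": 0,"ry": 0,"rz": 0,"claw": 1},
    {"x": 0,"y": 0,"z": 0,"rx": 0,"ry": 0,"rz": 0,"claw": 1},
    {"x": 0,"y": 0,"z": 0,"rx": 0,"ry": 0,"rz": 0,"claw": 1},
    {"x": 0,"y": 0,"z": 0,"rx": 0,"ry": 0,"rz": 0,"claw": 1}
  ]
}}

```text
t: 17.85
eef_pos: [0.5619, -0.0669, 0.0891]
orientation: [0.0, -0.066, 0.998, -0.0]
force: [-4.2, 1.5, 6.1]
opening: 0.056
finger_force: 30.0
```

Request:
{"op": "step_arm", "data": {
  "motion": [
    {"x": -0.03,"y": 0.01,"z": 0,"rx": 0,"ry": 0,"rz": 0,"claw": 1},
    {"x": 0,"y": 0,"z": -0.04,"rx": 0,"ry": 0,"rz": 0,"claw": 1},
    {"x": 0,"y": 0,"z": -0.04,"rx": 0,"ry": 0,"rz": 0,"claw": 1},
    {"x": 0,"y": 0,"z": -0.04,"rx": 0,"ry": 0,"rz": 0,"claw": 1},
    {"x": 0,"y": 0,"z": -0.04,"rx": 0,"ry": 0,"rz": 0,"claw": 1},
    {"x": 0,"y": 0,"z": -0.04,"rx": 0,"ry": 0,"rz": 0,"claw": 1},
    {"x": 0,"y": 0,"z": -0.04,"rx": 0,"ry": 0,"rz": 0,"claw": 1},
    {"x": 0,"y": 0,"z": -0.02,"rx": 0,"ry": 0,"rz": 0,"claw": 1},
    {"x": 0,"y": 0,"z": 0,"rx": 0,"ry": 0,"rz": 0,"claw": 1},
    {"x": 0,"y": 0,"z": 0,"rx": 0,"ry": 0,"rz": 0,"claw": 1}
  ]
}}

```text
t: 19.1
eef_pos: [0.5605, -0.0669, 0.0745]
orientation: [-0.001, -0.066, 0.998, -0.0]
force: [2.8, -5.2, -11.9]
opening: 0.0557
finger_force: 30.0
```

Request:
{"op": "step_arm", "data": {
  "motion": [
    {"x": 0.01,"y": -0.015,"z": -0.02,"rx": 0,"ry": 0,"rz": 0,"claw": 1},
    {"x": 0,"y": 0,"z": -0.02,"rx": 0,"ry": 0,"rz": 0,"claw": 1},
    {"x": 0,"y": 0,"z": -0.02,"rx": 0,"ry": 0,"rz": 0,"claw": 1},
    {"x": 0,"y": 0,"z": -0.02,"rx": 0,"ry": 0,"rz": 0,"claw": 1},
    {"x": 0,"y": 0,"z": -0.02,"rx": 0,"ry": 0,"rz": 0,"claw": 1},
    {"x": 0,"y": 0,"z": -0.02,"rx": 0,"ry": 0,"rz": 0,"claw": 1},
    {"x": 0,"y": 0,"z": 0,"rx": 0,"ry": 0,"rz": 0,"claw": 1},
    {"x": 0,"y": 0,"z": 0,"rx": 0,"ry": 0,"rz": 0,"claw": 1},
    {"x": 0,"y": 0,"z": 0,"rx": 0,"ry": 0,"rz": 0,"claw": 1},
    {"x": 0,"y": 0,"z": 0,"rx": 0,"ry": 0,"rz": 0,"claw": 1}
  ]
}}

```text
t: 20.35
eef_pos: [0.5613, -0.0667, 0.0726]
orientation: [0.0, -0.066, 0.998, 0.0]
force: [-2.9, 1.4, 5.6]
opening: 0.0556
finger_force: 30.0
```

Request:
{"op": "step_arm", "data": {
  "motion": [
    {"x": -0.01,"y": 0,"z": -0.02,"rx": 0,"ry": 0,"rz": 0,"claw": 1},
    {"x": 0,"y": 0,"z": -0.02,"rx": 0,"ry": 0,"rz": 0,"claw": 1},
    {"x": 0,"y": 0,"z": -0.01,"rx": 0,"ry": 0,"rz": 0,"claw": 1},
    {"x": 0,"y": 0,"z": 0,"rx": 0,"ry": 0,"rz": 0,"claw": 1},
    {"x": 0,"y": 0,"z": 0,"rx": 0,"ry": 0,"rz": 0,"claw": 1},
    {"x": 0,"y": 0,"z": 0,"rx": 0,"ry": 0,"rz": 0,"claw": 1},
    {"x": 0,"y": 0,"z": 0,"rx": 0,"ry": 0,"rz": 0,"claw": 1},
    {"x": 0,"y": 0,"z": 0,"rx": 0,"ry": 0,"rz": 0,"claw": 1},
    {"x": 0,"y": 0,"z": 0,"rx": 0,"ry": 0,"rz": 0,"claw": 1},
    {"x": 0,"y": 0,"z": 0,"rx": 0,"ry": 0,"rz": 0,"claw": 1}
  ]
}}

```text
t: 21.6
eef_pos: [0.5614, -0.0668, 0.0712]
orientation: [0.001, -0.066, 0.998, -0.0]
force: [-2.3, 2.8, 8.0]
opening: 0.0562
finger_force: 30.0
```

Run:
```python
from h import *
for i in range(3): p,d,c=grab("side"); print(bot.observe()["force"].round(1))
save(cv2.resize(p[130:270,200:360],None,fx=3.7,fy=3.7),"side2.png")
W=world(d,c);z=W[...,2];m=np.zeros(z.shape,bool);m[170:250,225:275]=1
top=m&(abs(W[...,0]-.560)<.05)&(abs(W[...,1]+.067)<.035)&(z>.10)&(z<.13);print(np.percentile(z[top],[10,50,90]),top.sum())
```

```text
[-2.5  1.4  8.2]
[-2.6  2.3  7.6]
[-3.3  3.   8.5]
[0.10450522 0.1097184  0.11376918] 181
```

View pics/side2.png

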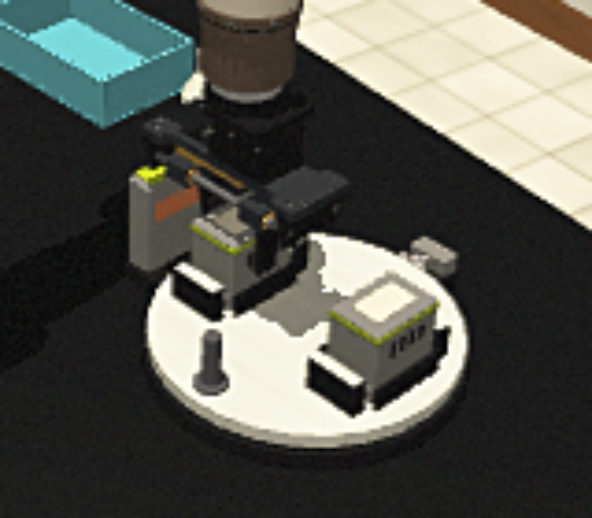

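The pack sits home in the bay at the same height as the fixed one (crop 225,250 vs. 385,310), with the turntable still at the column. About 12 N bears on the floor, so I'll press slightly more.

Request:
{"op": "step_arm", "data": {
  "motion": [
    {"x": 0,"y": 0,"z": -0.02,"rx": 0,"ry": 0,"rz": 0,"claw": 1},
    {"x": 0,"y": 0,"z": 0,"rx": 0,"ry": 0,"rz": 0,"claw": 1},
    {"x": 0,"y": 0,"z": 0,"rx": 0,"ry": 0,"rz": 0,"claw": 1},
    {"x": 0,"y": 0,"z": 0,"rx": 0,"ry": 0,"rz": 0,"claw": 1},
    {"x": 0,"y": 0,"z": 0,"rx": 0,"ry": 0,"rz": 0,"claw": 1},
    {"x": 0,"y": 0,"z": 0,"rx": 0,"ry": 0,"rz": 0,"claw": 1},
    {"x": 0,"y": 0,"z": 0,"rx": 0,"ry": 0,"rz": 0,"claw": 1},
    {"x": 0,"y": 0,"z": 0,"rx": 0,"ry": 0,"rz": 0,"claw": 1},
    {"x": 0,"y": 0,"z": 0,"rx": 0,"ry": 0,"rz": 0,"claw": 1},
    {"x": 0,"y": 0,"z": 0,"rx": 0,"ry": 0,"rz": 0,"claw": 1}
  ]
}}

```text
t: 23.0
eef_pos: [0.5614, -0.0667, 0.0706]
orientation: [0.001, -0.066, 0.998, -0.0]
force: [-3.5, 3.1, 9.3]
opening: 0.0559
finger_force: 30.0
```

```bash
python3 -c "
from workcell import bot
print(bot.observe()['force']); print(bot.sign_off())"
```

```text
[-3.54744492  3.05379098  9.25306843]
the job is handed in; nothing more can be done
None
```

I turned the stand until its empty bay settled at the charging column, snapped the pack home, and handed the job in at about 23 s with the gripper still pressing it down at an estimated 13 N (a little under the 15 N asked). The hand-in returned no verdict.

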